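Stand the fallen swatch-ring stand back up

ROBOT

A 6-joint arm with a two-finger parallel gripper is mounted at the origin on the work surface. World frame = base frame: x ahead of the robot, y to its left, z up, the work surface at z = 0. Lengths are in mm, angles in rad, forces in N, time in s.
With the tool pointing down it reaches from about 350 to 975 mm from the base axis. Payload 4.9 kg.
Tool frame: the origin (TCP) lies midway between the tips of the shut fingers; the grasp point (between the pads) lies 19 mm behind it; z points along the fingers, y is the direction in which the jaws open and shut (so a half turn about z gives the same grasp; the last joint's range is limited). The gripper opens to 85 mm and grips with 20 to 120 N. Pads are 22 mm wide; open, the fingers measure 114 mm over their backs; the gripper's body (76 mm by 85 mm) begins 54 mm behind the grasp point. The pads swing forward as they close: fully open they stand 13 mm farther back than shut.
Start: joints at [-1.432, 0.053, 1.613, -0, 1.476, -0.119], TCP at [159.342, -604.327, 209.004] pointing down, gripper open.
Joint ranges: [-3.01, 3.01], [-1.01, 2.22], [0.06, 2.58], [-1.02, 4.17], [0.09, 2.62], [-3.14, 3.14]. Speed limits (rad/s): [2.57, 2.57, 3.14, 3.14, 3.14, 3.14].

INTERFACE

Orientations are given as a unit quaternion [x, y, z, w].
In Python, from plant import readout, vision, arm, silhouettes, spot_point gives the robot as it stands.
- The arm moves only by the tool apply_moves, never from a script. Its argument "increments" is a list of rows, each a list of 7 numbers: the finger opening in m, from 0 to 0.0854, then the shift along the tool's x, y, z in m, then the turn, a rotation vector about the tool's x, y, z in degrees. A call has 1 to 8 rows; each row shifts and turns the pose as measured when the row begins, along the tool's axes as they then stand; what a row does not reach is not made up. A row lasts 1/10 s, in which the tool goes at most 50 mm and 8.59 degrees, less where a joint would pass 70% of its speed; a pose out of reach is approached as far as the arm can. A call is refused whole if a number of a shift passes 0.05 or a number of a turn 8.59, either way. A call with a gripper value outside its range is refused whole. The fingers move at their own pace and stop on an object; "grip_force" is the grip in N (left out, the last holds). Time passes only in rows, so rows that do not move let the fingers close. It gives the time, the measured TCP pose, the force and the opening at its end, in the units of the state.
- readout.observe(): the state, without advancing time (a new reading comes with each control period).
- vision.capture(name): name is "scene" or "top" or "wrist"; returns (picture, depth): 480x640x3 uint8, red, green, blue; 480x640 float32, mm along the optical axis (not along the pixel's ray), 0 where there is no reading.
- vision.calibration(name): a dict with "intrinsics" (3x3 intrinsics, pixels), "view" (4x4, takes a point from world to camera coordinates); the wrist camera has in their place "mount" (4x4, takes a point from camera to tool coordinates, whose origin is the TCP and whose axes are the flange's). Camera axes: x right, y up, looking along -z (the intrinsics and any distortion apply to the point x, -y, -z); pixel columns grow to the right and rows downward; lengths in mm; the calibration is good to about 2 mm. A picture is of the moment at which its call begins: read the wrist's pose just before it. calibration takes no time and is no camera call.
- arm.finish_job(): hands the job in, once; it reports no verdict.
Trained networks look in the newest picture that a camera, given by its name, has taken for a name from the list of things; names that differ only in an ending like _2 or _b are one class to them, and where a whole thing is asked for, a point or a joint stands for the part that bears it (a point fixed in the world has none). Each returns a list of dicts, best first, with "score" (0 to 1); they miss things now and then, are a little off and sometimes report something else, mostly with a low value. They report only what shows in the picture. A call takes as long as a camera call.
- silhouettes(label, camera): "pixels" (480x640 bool, what is visible of it).
- spot_point(label, camera): "location" ([x, y, z] in mm, in world coordinates, good to about 4 mm: a listed point, or the origin of a listed thing).
The state is a dict: "clock": time; "joint_pos": joint angles; "dq": joint speeds; "effort": joint torques, N m; "position": TCP position; "eef_rot": TCP orientation; "wrist_force": force on the tool from outside, world axes, zero at the start; "wrist_torque": the same for the moment, N m; "finger_gap": opening from 0.0 (shut) to 1.0 (fully open).
Only numpy, scipy, OpenCV 4.12 (cv2) and the standard library are available. Lean on these libraries where they do the work, as an engineer would, in place of code of your own. Each camera call takes 0.05 s, during which the arm holds its last target. There are 200 camera calls.

TASK

Two wooden swatch-ring stands have been knocked over on the manicure table. Stand the taller one (the one with the longer post) back up: take its post near the top and tip it up over the edge of its square foot, keeping the foot on the table rather than lifting the stand into the air, and leave it standing upright by itself. Leave the shorter stand lying where it is and do not move or knock over the small polish bottle between the two feet.

Things in the scene. Friction and masses are not known exactly. Their poses are not given: they have to be found in the camera images.
- tall_stand: Taller stand, pale wood, about 200 g: square foot 80 x 80 x 15 mm with a round post 24 mm in diameter from its middle, 190 mm tall overall. Origin: centre of the foot's underside; z axis along the post from foot to top; x and y parallel to the foot's sides. It starts lying on the left or right, post pointing away from the robot within 35 degrees, x axis down: it rests on the x side of the foot and on the post's top.
- tall_top (a point): Centre of the top end of the taller stand's post, on its axis, 190 mm from the foot's underside. Lying, the post slopes down 9 degrees towards it; 30 mm back from it the post's centre line is 17 mm above the table. Raised, the stand pivots on the foot's lower edge, 40 mm from its axis, and from some 20 degrees off upright it settles onto its foot by itself.
- short_stand: The shorter stand, same shape and wood, on the other side, also lying: square foot 80 x 80 x 15 mm, post 24 mm in diameter, 130 mm tall overall. Origin: centre of the underside of the foot, z axis along the post from foot to top. To be left lying.
- polish: Small nail-polish bottle with a white cap standing between the feet of the two stands: 30 mm in diameter, 75 mm tall. Origin: centre of its underside, z up. To be left standing.

How it is judged (in metres and radians):
At the end, for the whole second after the job is handed in: The taller stand stands by itself on its foot on the table, upright within 10 degrees, foot within 12 mm of the table top, at rest; the foot of the shorter stand and the polish bottle are within 30 mm of where they started, and the bottle stands (angle between each of tall_stand, polish's own z axis and vertical below 0.17 rad and height (world z) of tall_stand below 0.012 m and linear speed of tall_stand below 0.03 m/s and angular speed of tall_stand below 0.3 rad/s and distance of each of short_stand, polish from where it was at the start of the episode below 0.03 m); the robot touches nothing.
It fails at once if the foot of the taller stand is lifted off the table (centre of its underside more than 75 mm up; about 42 mm when lying) (height (world z) of tall_stand above 0.075 m).
It fails at once if the shorter stand is moved by more than 30 mm (distance of short_stand from where it was at the start of the episode above 0.03 m).
It fails at once if the polish bottle is knocked over or pushed by more than 30 mm (angle between polish's own z axis and vertical above 0.5 rad or distance of polish from where it was at the start of the episode above 0.03 m).
It also fails if it takes over 43 s, if anything falls off the work surface, if the arm or the gripper's body presses on something with over 40 N, if the wrist force passes 120 N, or if a joint passes its speed limit or range.

## Working session

There is one attempt and no reset: what is moved stays moved. The work goes in short steps, Python scripts to look and compute and a tool call to move; the robot and the scene stay as the last step left them, time stands still between calls to the robot, and variables do not carry over. Pictures are saved under pics/ and viewed, about 8 in all and at most 12, crops included, and the job is handed in when it is done.

Besides the shell and the picture viewer there is one more tool, called after ">>>" by a JSON object that holds its "op" and its "data", one argument or row to a line. apply_moves: Moves the arm, as the interface text tells. Its arguments: {"type":"object","properties":{"increments":{"type":"array","items":{"type":"array","items":{"type":"number"}}},"grip_force":{"type":"number"}},"required":["increments"]}

```bash
ls; mkdir -p pics; cat > h.py <<'E'
import numpy as np, cv2
from plant import readout, vision, arm, silhouettes, spot_point
from scipy.spatial.transform import Rotation as R
def world(cam,depth,mask):
    c=vision.calibration(cam);K=np.array(c['intrinsics']);V=np.array(c['view'])
    v,u=np.nonzero(mask&(depth>0));d=depth[v,u]
    P=np.stack([(u-K[0,2])/K[0,0]*d,-(v-K[1,2])/K[1,1]*d,-d,np.ones_like(d)])
    return (np.linalg.inv(V)@P)[:3].T
E
python3 - <<'E'
from h import *
o=readout.observe();print({k:np.round(v,3) for k,v in o.items()})
for cam in ['top','scene']:
    im,d=vision.capture(cam);cv2.imwrite(f'pics/{cam}0.png',im[:,:,::-1])
    for n in ['tall_stand','tall_top','short_stand','polish']:
        print(cam,n,[(np.round(r['location']),round(r['score'],2)) for r in spot_point(n,cam)])
    for n in ['tall_stand','short_stand','polish']:
        for r in silhouettes(n,cam)[:2]:
            P=world(cam,d,r['pixels']);print(n,round(r['score'],2),len(P),P.min(0).round(),P.max(0).round(),np.median(P,0).round())
E
```

```text
pics
{'clock': np.float64(0.0), 'joint_pos': array([-1.432,  0.053,  1.614, -0.   ,  1.476, -0.119]), 'dq': array([-0.   , -0.   , -0.001,  0.   ,  0.001, -0.001]), 'effort': array([-1.0000e-03, -3.9368e+01, -3.7018e+01, -0.0000e+00,  7.0000e-03,
       -0.0000e+00]), 'position': array([ 159.254, -603.667,  207.753]), 'eef_rot': array([ 0.992,  0.129, -0.   , -0.001]), 'wrist_force': array([0.097, 0.028, 0.635]), 'wrist_torque': array([ 0.024, -0.024,  0.034]), 'finger_gap': np.float64(0.997)}
top tall_stand [(array([495., 165.,  44.]), 0.82)]
top tall_top [(array([682., 164.,  13.]), 0.81)]
top short_stand [(array([ 519., -177.,   40.]), 0.94)]
top polish [(array([451., -18.,  -1.]), 0.68), (array([496., 163.,  44.]), 0.59)]
tall_stand 0.56 2533 [489. 125.  -2.] [684. 206.  84.] [542. 163.  39.]
short_stand 0.63 2374 [ 490. -247.   -4.] [ 638. -136.   84.] [ 534. -191.   40.]
scene tall_stand [(array([497., 161.,  42.]), 0.57), (array([676., 161.,  11.]), 0.53)]
scene tall_top [(array([679., 163.,  13.]), 0.94)]
scene short_stand [(array([ 516., -175.,   41.]), 0.82)]
scene polish [(array([448., -16.,   1.]), 0.85)]
tall_stand 0.59 3530 [498. 124.  -4.] [683. 203.  82.] [544. 165.  38.]
short_stand 0.91 1738 [ 473. -243.   -4.] [ 631. -138.   82.] [ 547. -193.   37.]
polish 0.73 488 [412. -50.  -2.] [465.  -3.  76.] [456. -14.  35.]
polish 0.31 3599 [483. 113.  -4.] [683. 203.  82.] [545. 165.  38.]
```

View pics/top0.png

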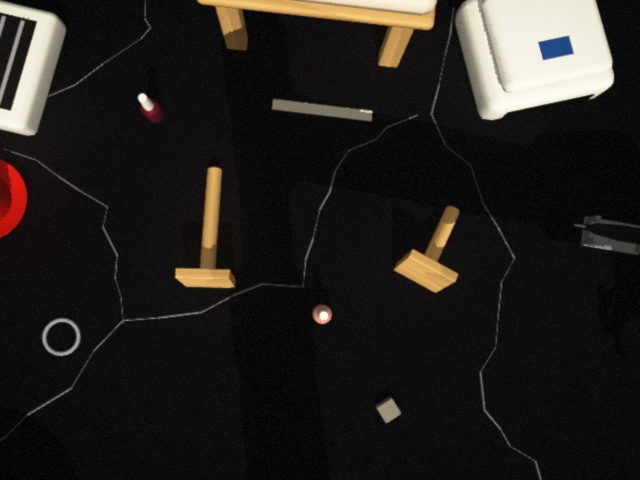

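View pics/scene0.png

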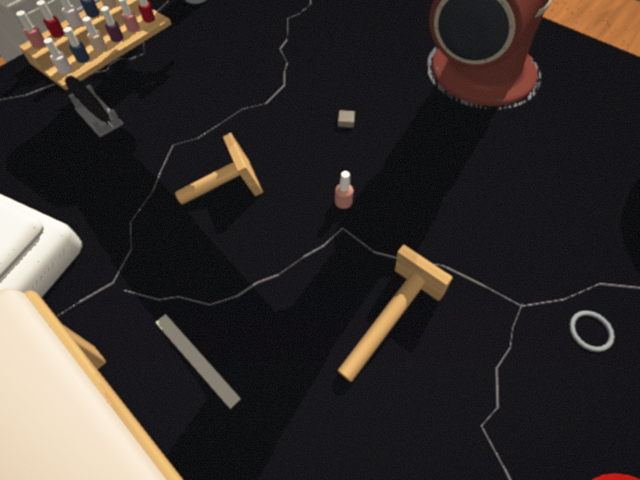

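The pictures agree with the networks. The tall stand is on the left, with its foot at px (205,278) in the top view and its post end at (214,172). The bottle is at (322,314) and the short stand at (428,270) on the right. I'm setting off towards the tall post.

>>> {"op": "apply_moves", "data": {
  "increments": [
    [0.0854,0,0,-0.03,0,0,7.4],
    [0.0854,0,0,-0.03,0,0,7.4],
    [0.0854,0.026,-0.04,0,0,0,0],
    [0.0854,0.026,-0.04,0,0,0,0],
    [0.0854,0.026,-0.04,0,0,0,0],
    [0.0854,0.026,-0.04,0,0,0,0],
    [0.0854,0.026,-0.04,0,0,0,0],
    [0.0854,0.026,-0.04,0,0,0,0]
  ],
  "grip_force": 30
}}

```text
clock: 1.6
position: [320.3, -362.6, 271.2]
eef_rot: [1.0, -0.011, 0.001, 0.0]
wrist_force: [1.3, -1.4, -0.2]
finger_gap: 0.998
```

>>> {"op": "apply_moves", "data": {
  "increments": [
    [0.0854,0.026,-0.04,0,0,0,0],
    [0.0854,0.026,-0.04,0,0,0,0],
    [0.0854,0.026,-0.04,0,0,0,0],
    [0.0854,0.026,-0.04,0,0,0,0],
    [0.0854,0.026,-0.04,0,0,0,0],
    [0.0854,0.026,-0.04,0,0,0,0],
    [0.0854,0.026,-0.04,0,0,0,0],
    [0.0854,0.026,-0.04,0,0,0,0]
  ]
}}

```text
clock: 2.4
position: [542.2, -32.8, 274.4]
eef_rot: [1.0, -0.012, 0.005, 0.003]
wrist_force: [-0.2, -0.3, 0.5]
finger_gap: 0.998
```

```bash
python3 - <<'E'
from h import *
o=readout.observe();print({k:np.round(v,3).tolist() for k,v in o.items() if k in('clock','joint_pos','position','eef_rot')})
im,d=vision.capture('top')
r=silhouettes('tall_stand','top')[0];P=world('top',d,r['pixels'])
Q=P[(P[:,0]>540)&(P[:,0]<675)&(P[:,2]>10)]
print(len(Q))
for a in range(540,680,20):
    q=Q[(Q[:,0]>=a)&(Q[:,0]<a+20)]
    if len(q):print(a,q.mean(0).round(1),q[:,1].min().round(),q[:,1].max().round(),q[:,2].max().round(),len(q))
F=P[P[:,2]>70];print('foot top edge',F.min(0).round(),F.max(0).round(),np.polyfit(F[:,1],F[:,0],1))
E
```

```text
{'clock': 2.4, 'joint_pos': [-0.195, -0.182, 1.729, -0.004, 1.584, 1.399], 'position': [542.153, -32.825, 274.419], 'eef_rot': [1.0, -0.012, 0.005, 0.003]}
1223
540 [549.8 163.3  41.6] 153.0 177.0 47.0 188
560 [569.9 163.7  38.5] 153.0 177.0 44.0 193
580 [590.1 163.5  35.2] 153.0 177.0 41.0 180
600 [609.9 163.5  31.9] 153.0 177.0 38.0 180
620 [629.8 163.6  28.9] 153.0 177.0 35.0 179
640 [649.8 163.9  25.6] 153.0 177.0 31.0 173
660 [667.6 163.6  22.8] 153.0 177.0 30.0 130
foot top edge [499. 125.  70.] [516. 205.  84.] [1.84446555e-03 5.07194328e+02]
```

>>> {"op": "apply_moves", "data": {
  "increments": [
    [0.0854,0.0226,-0.0394,0.018,0,0,-1.4],
    [0.0854,0.0226,-0.0394,0.018,0,0,0],
    [0.0854,0.0226,-0.0394,0.018,0,0,0],
    [0.0854,0.0226,-0.0394,0.018,0,0,0],
    [0.0854,0.0226,-0.0394,0.018,0,0,0]
  ]
}}

```text
clock: 3.0
position: [660.7, 164.7, 188.8]
eef_rot: [1.0, 0.001, 0.01, 0.004]
wrist_force: [1.0, -0.3, 1.3]
finger_gap: 1.001
```

```bash
python3 - <<'E'
from h import *
o=readout.observe();print({k:np.round(v,4).tolist() for k,v in o.items() if k in('clock','joint_pos','position','eef_rot')})
E
```

```text
{'clock': 3.0, 'joint_pos': [0.1399, 0.1819, 1.5069, -0.011, 1.4339, 1.7106], 'position': [660.6995, 164.6579, 188.7943], 'eef_rot': [0.9999, 0.0008, 0.0101, 0.0041]}
```

>>> {"op": "apply_moves", "data": {
  "increments": [
    [0.0854,0,0,0,0,8.5,0],
    [0.0854,0,0,0,0,8.5,0],
    [0.0854,0,0,0,0,8.5,0],
    [0.0854,0,0,0,0,8.5,0]
  ]
}}

```text
clock: 3.4
position: [665.2, 167.8, 169.0]
eef_rot: [0.954, 0.005, 0.299, 0.005]
wrist_force: [-0.1, -0.3, 0.9]
finger_gap: 1.001
```

```bash
python3 - <<'E'
from h import *
o=readout.observe();print({k:np.round(v,4).tolist() for k,v in o.items() if k in('clock','joint_pos','position','eef_rot')})
E
```

```text
{'clock': 3.4, 'joint_pos': [0.1886, -0.1192, 1.9414, -0.1705, 0.7292, 1.8425], 'position': [665.2375, 167.804, 169.032], 'eef_rot': [0.9543, 0.0046, 0.2987, 0.0047]}
```

>>> {"op": "apply_moves", "data": {
  "increments": [
    [0.0854,0,0,0,0,-8.55,0],
    [0.0854,0,0,0,0,-8.55,0],
    [0.0854,0,0,0,0,-8.55,0],
    [0.0854,0,0,0,0,-8.55,0],
    [0.0854,0,0,0,0,-8.55,0],
    [0.0854,0,0,0,0,-8.55,0],
    [0.0854,0,0,0,0,-8.55,0],
    [0.0854,0,0,0,0,0,0]
  ]
}}

```text
clock: 4.2
position: [620.5, 156.6, 116.8]
eef_rot: [0.974, 0.0, -0.225, 0.011]
wrist_force: [0.1, 1.1, -0.8]
finger_gap: 0.999
```

```bash
cat > kin.py <<'E'
from h import *
from scipy.optimize import least_squares
def fk(q,p):
    a1,b,d1,L2,a3,L3,Lt=p
    Ry=lambda t:R.from_euler('y',t);Rz=lambda t:R.from_euler('z',t)
    A=Rz(q[0]);B=A*Ry(q[1]);C=B*Ry(q[2]);D=C*Rz(q[3])*Ry(q[4])
    pos=A.apply([a1,b,d1])+B.apply([0,0,L2])+C.apply([a3,0,L3])+D.apply([0,0,Lt])
    return pos,D
S=[([-1.432,.053,1.6135,0,1.476,-.119],[159.3,-604,208.4]),([-0.195,-0.182,1.729,-0.004,1.584,1.399],[542.15,-32.8,274.4]),
([.1399,.1819,1.5069,-.011,1.4339,1.7106],[660.7,164.66,188.8]),([.1886,-.1192,1.9414,-.1705,.7292,1.8425],[665.2,167.8,169])]
E
python3 - <<'E'
from kin import *
o=readout.observe();print({k:np.round(v,4).tolist() for k,v in o.items() if k in('clock','joint_pos','position','eef_rot')})
S.append((list(o['joint_pos']),list(o['position'])))
f=lambda p:np.concatenate([np.ravel([fk(q,p)[0]-np.array(x) for q,x in S]),(p-[50,70,330,400,0,400,250])*.003])
s=least_squares(f,[50,70,330,400,0,400,250]);p=s.x;print(p.round(1),f(p)[:15].round(1))
for q,x in S[-2:]:print(fk(q,p)[1].apply([0,0,1]).round(3))
print(R.from_quat(o['eef_rot']).as_matrix().round(3))
np.save('p.npy',p)
# feasibility along the lift arc
lo=[-3.01,-1.01,.06,-1.02,.09];hi=[3.01,2.22,2.58,4.17,2.62]
q=np.array(o['joint_pos'][:5])
for t0 in(-25,-35):
  q=np.array(o['joint_pos'][:5])
  for ph in range(0,81,10):
    f_=np.radians(ph);t=np.radians(t0+9+ph)
    g=np.array([490.6-40*np.sin(f_)+158*np.cos(f_),164,40*np.cos(f_)+158*np.sin(f_)])
    zt=np.array([np.sin(t),0,-np.cos(t)]);tcp=g+11*zt
    h=lambda q:np.concatenate([fk(q,p)[0]-tcp,200*(fk(q,p)[1].apply([0,0,1])-zt)])
    r=least_squares(h,np.clip(q,np.array(lo)+.01,np.array(hi)-.01),bounds=(lo,hi));q=r.x
    print(t0,ph,q.round(2),r.fun.round(1))
E
```

```text
{'clock': 4.2, 'joint_pos': [0.1171, 0.4722, 1.3245, 0.03, 1.7989, 1.6871], 'position': [620.5359, 156.5713, 116.7602], 'eef_rot': [0.9742, 0.0004, -0.2252, 0.0113]}
[3.000e-01 7.420e+01 2.381e+02 4.258e+02 9.560e+01 6.097e+02 3.014e+02] [-0.  -0.1  0.  -0.   0.1 -0.  -0.  -0.  -0.  -0.  -0.  -0.  -0.  -0.
  0. ]
[ 0.57  -0.006 -0.821]
[-0.439 -0.022 -0.898]
[[ 0.899  0.006 -0.439]
 [-0.004 -1.    -0.022]
 [-0.439  0.022 -0.898]]
-25 0 [0.12 0.49 1.42 0.03 1.51] [ 0.  0. -0. -0. -0. -0.]
-25 10 [0.13 0.33 1.57 0.01 1.35] [ 0.  0. -0.  0.  0. -0.]
-25 20 [ 0.15  0.17  1.71 -0.01  1.19] [ 0.  0. -0. -0. -0. -0.]
-25 30 [ 0.16  0.    1.86 -0.05  1.04] [ 0.  0. -0.  0.  0. -0.]
-25 40 [ 0.19 -0.16  2.02 -0.1   0.88] [-0.  0.  0.  0.  0.  0.]
-25 50 [ 0.22 -0.33  2.17 -0.18  0.73] [0. 0. 0. 0. 0. 0.]
-25 60 [ 0.26 -0.49  2.32 -0.32  0.59] [ 0.  0. -0.  0.  0.  0.]
-25 70 [ 0.31 -0.65  2.47 -0.57  0.47] [0. 0. 0. 0. 0. 0.]
-25 80 [ 0.4  -0.74  2.58 -1.02  0.45] [ 4.4  3.4  1.2 -2.2 -5.2 -4.3]
-35 0 [0.11 0.61 1.29 0.05 1.69] [-0. -0.  0.  0. -0. -0.]
-35 10 [0.12 0.44 1.44 0.03 1.54] [ 0.  0.  0.  0.  0. -0.]
-35 20 [0.14 0.27 1.59 0.01 1.38] [ 0. -0. -0. -0. -0.  0.]
-35 30 [ 0.15  0.1   1.74 -0.01  1.23] [ 0.  0.  0.  0.  0. -0.]
-35 40 [ 0.17 -0.07  1.9  -0.05  1.07] [ 0.  0. -0. -0. -0. -0.]
-35 50 [ 0.2  -0.24  2.06 -0.1   0.92] [-0. -0. -0. -0. -0. -0.]
-35 60 [ 0.23 -0.42  2.21 -0.18  0.77] [0. 0. 0. 0. 0. 0.]
-35 70 [ 0.28 -0.59  2.37 -0.32  0.64] [ 0.  0. -0. -0. -0. -0.]
-35 80 [ 0.34 -0.77  2.53 -0.56  0.53] [ 0.  0. -0.  0. -0. -0.]
```

```bash
cat > go.py <<'E'
from h import *
import sys
def pose(t):
    t=np.radians(t);return R.from_matrix(np.array([[np.cos(t),0,np.sin(t)],[0,-1,0],[np.sin(t),0,-np.cos(t)]]))
def delta(pos,t,quiet=0):
    # pose t has columns x,y,z
    o=readout.observe();Rc=R.from_quat(o['eef_rot']);M=pose(t).as_matrix()
    Rt=R.from_matrix(np.column_stack([[np.cos(np.radians(t)),0,np.sin(np.radians(t))],[0,-1,0],[np.sin(np.radians(t)),0,-np.cos(np.radians(t))]]))
    print('clock',round(float(o['clock']),2),'pos',np.round(o['position'],1),'tilt',round(float(np.degrees(np.arctan2(Rc.as_matrix()[0,2],-Rc.as_matrix()[2,2]))),1),'F',np.round(o['wrist_force'],1),'gap',round(float(o['finger_gap']),3))
    print('shift mm',Rc.inv().apply(np.array(pos)-o['position']).round(1),'turn',np.degrees((Rc.inv()*Rt).as_rotvec()).round(1))
def arc(ph,t0,x0=488.,s=158,y=163.7,off=11):
    f=np.radians(ph);t=t0+9+ph;z=np.array([np.sin(np.radians(t)),0,-np.cos(np.radians(t))])
    return np.array([x0-40*np.sin(f)+s*np.cos(f),y,40*np.cos(f)+s*np.sin(f)])+off*z,t
E
python3 - <<'E'
from go import *
z=np.array([np.sin(np.radians(-27)),0,-np.cos(np.radians(-27))])
delta(np.array([645.5,163.7,7.5])-60*z,-27)
E
```

```text
clock 4.2 pos [620.5 156.6 116.8] tilt -26.0 F [ 0.1  1.1 -0.8] gap 0.999
shift mm [71.4 -8.  27.1] turn [ 1.3 -1.  -0.3]
```

>>> {"op": "apply_moves", "data": {
  "increments": [
    [0.0854,0.036,-0.004,0.01,1.3,-1.0,-0.3],
    [0.0854,0.036,-0.004,0.01,0,0,0],
    [0.0854,0,0,0,0,0,0]
  ]
}}

```text
clock: 4.5
position: [677.4, 162.6, 64.2]
eef_rot: [0.972, -0.001, -0.233, -0.001]
wrist_force: [-0.8, -0.4, -0.5]
finger_gap: 0.998
```

```bash
python3 - <<'E'
from go import *
o=readout.observe();im,d=vision.capture('wrist');cv2.imwrite('pics/w1.png',im[:,:,::-1])
delta(np.array([645.5,163.7,7.5]),-27)
E
```

```text
clock 4.55 pos [677.1 162.6  66.7] tilt -26.9 F [-0.9  0.   0.5] gap 1.001
shift mm [-1.4 -1.  67.1] turn [-0.1 -0.1 -0. ]
```

View pics/w1.png

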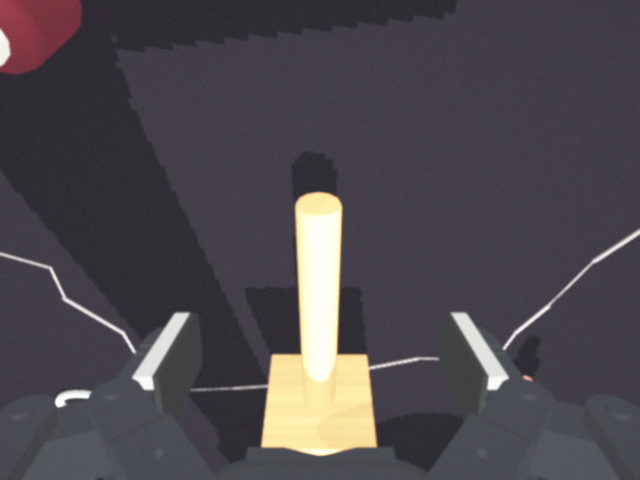

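The post's top end is at px (319,205), centred between the fingers at (190..450), and the post is aligned with the tool. I'm descending along the tool axis and closing.

>>> {"op": "apply_moves", "data": {
  "increments": [
    [0.0854,-0.001,-0.001,0.025,0,0,0],
    [0.0854,0,0,0.022,0,0,0],
    [0.0854,0,0,0.015,0,0,0],
    [0.0854,0,0,0.005,0,0,0],
    [0.0854,0,0,0,0,0,0]
  ]
}}

```text
clock: 5.05
position: [647.1, 163.3, 17.0]
eef_rot: [0.975, -0.0, -0.224, -0.001]
wrist_force: [1.7, 0.9, 0.1]
finger_gap: 1.005
```

```bash
python3 - <<'E'
from go import *
delta(np.array([645.5,163.7,7.5]),-27)
E
```

```text
clock 5.05 pos [647.1 163.3  17. ] tilt -25.9 F [1.7 0.9 0.1] gap 1.005
shift mm [ 2.7 -0.4  9.2] turn [-0.2 -1.1  0. ]
```

>>> {"op": "apply_moves", "data": {
  "increments": [
    [0.0854,0.002,0,0.007,0,-1,0],
    [0.0854,0,0,0.003,0,0,0],
    [0.03,0,0,0,0,0,0],
    [0.01,0,0,0,0,0,0],
    [0.01,0,0,0,0,0,0],
    [0.01,0,0,0,0,0,0],
    [0.01,0,0,0,0,0,0]
  ],
  "grip_force": 30
}}

```text
clock: 5.75
position: [647.8, 163.5, 10.7]
eef_rot: [0.973, -0.0, -0.23, -0.002]
wrist_force: [-0.3, 0.3, 0.3]
finger_gap: 0.143
```

```bash
python3 - <<'E'
from go import *
delta(np.array([645.5,163.7,7.5]),-27)
for ph in (0,10): print(ph,arc(ph,-27)); delta(*arc(ph,-27))
E
```

```text
clock 5.75 pos [647.8 163.5  10.7] tilt -26.6 F [-0.3  0.3  0.3] gap 0.143
shift mm [-0.6 -0.2  3.9] turn [-0.2 -0.4  0. ]
0 (array([642.60081306, 163.7       ,  29.53837832]), -18)
clock 5.75 pos [647.8 163.5  10.7] tilt -26.6 F [-0.3  0.3  0.3] gap 0.143
shift mm [-13.   -0.2 -14.5] turn [-0.2  8.6  0. ]
10 (array([635.12279376, 163.7       ,  55.93577344]), -8)
clock 5.75 pos [647.8 163.5  10.7] tilt -26.6 F [-0.3  0.3  0.3] gap 0.143
shift mm [-31.5  -0.3 -34.8] turn [-0.2 18.6 -0. ]
```

```bash
python3 - <<'E'
from go import *
im,d=vision.capture('wrist');cv2.imwrite('pics/w2.png',im[:,:,::-1])
vision.capture('top');print(spot_point('tall_top','top'),spot_point('tall_stand','top'))
print(readout.observe()['finger_gap'])
E
```

```text
[] []
0.1146120233334772
```

View pics/w2.png

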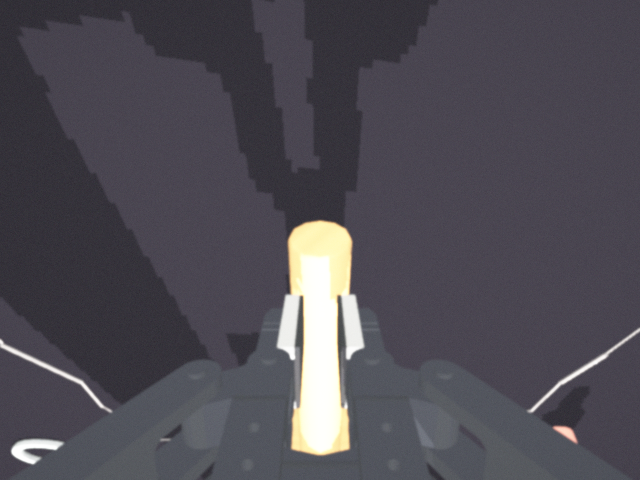

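```bash
python3 - <<'E'
from go import *
c=vision.calibration('wrist');K=np.array(c['intrinsics']);M=np.array(c['mount'])
o=readout.observe();im,d=vision.capture('wrist')
print(o['position'].round(1) if hasattr(o['position'],'round') else o['position'],o['finger_gap'],np.round(o['wrist_force'],1))
Rc=R.from_quat(o['eef_rot'])
for u,v in [(320,228),(320,245),(320,270),(320,300),(320,340),(320,380),(320,420),(292,300),(346,300),(292,340),(348,340),(290,380),(350,380),(320,447),(297,275),(345,275)]:
    z=d[v,u];P=M@[(u-K[0,2])/K[0,0]*z,-(v-K[1,2])/K[1,1]*z,-z,1]
    print(u,v,z,'tool',P[:3].round(1),'world',(Rc.apply(P[:3])+o['position']).round(1))
E
```

```text
[647.7 163.5  10.7] 0.1146120233334772 [ 0.3 -0.4 -0.2]
320 228 161.65826 tool [ 32.    0.7 -10.4] world [680.9 162.8   5.7]
320 245 152.59807 tool [ 28.9   0.7 -21. ] world [682.9 162.7  16.5]
320 270 151.80118 tool [ 20.5   0.7 -24.6] world [677.  162.7  23.5]
320 300 160.40399 tool [  6.1   0.7 -20.3] world [662.2 162.7  26.1]
320 340 173.74701 tool [-15.9   0.8 -13.6] world [639.5 162.7  30. ]
320 380 188.90443 tool [-41.6   0.8  -6.2] world [613.2 162.7  34.9]
320 420 208.76762 tool [-73.5   0.8   4.1] world [580.1 162.7  39.9]
292 300 150.45395 tool [ 10.8  -9.4 -29.3] world [670.4 172.8  32.1]
346 300 149.63315 tool [ 11.2  10.1 -30. ] world [671.1 153.4  32.5]
292 340 125.75939 tool [ 10.9  -7.7 -55.2] world [682.2 171.   55.2]
348 340 125.770775 tool [ 11.    9.2 -55.2] world [682.1 154.2  55.2]
290 380 105.39476 tool [ 12.8  -6.9 -76.1] world [693.1 170.1  73.1]
350 380 105.599976 tool [ 12.7   8.3 -75.9] world [692.9 154.9  72.9]
320 447 225.6063 tool [-99.9   0.8  13. ] world [552.5 162.7  43.7]
297 275 158.13853 tool [ 16.2  -8.  -19.4] world [670.8 171.4  20.8]
345 275 160.0215 tool [ 15.4  10.3 -17.6] world [669.3 153.1  19.6]
```

>>> {"op": "apply_moves", "data": {
  "increments": [
    [0.0854,0,0,0,0,0,0],
    [0.0854,0,0,0,0,0,0],
    [0.0854,0,0,0,0,0,0],
    [0.0854,0,0,0,0,0,0],
    [0.0854,0,0,0,0,0,0]
  ]
}}

```text
clock: 6.5
position: [647.5, 163.5, 10.6]
eef_rot: [0.973, -0.0, -0.23, -0.002]
wrist_force: [-0.6, -0.7, 0.4]
finger_gap: 0.949
```

```bash
python3 - <<'E'
from go import *
c=vision.calibration('wrist');K=np.array(c['intrinsics']);M=np.array(c['mount']);print(M.round(2).tolist())
o=readout.observe();im,d=vision.capture('wrist');cv2.imwrite('pics/w3.png',im[:,:,::-1])
print(np.round(o['position'],1),o['finger_gap'],np.round(o['wrist_force'],1))
v,u=np.mgrid[0:480,0:640];ok=d>0
P=np.stack([(u-K[0,2])/K[0,0]*d,-(v-K[1,2])/K[1,1]*d,-d,np.ones_like(d)],-1)@M.T
P=P[...,:3]
for s in (1,-1):
  m=ok&(P[...,1]*s>35)&(P[...,1]*s<65)&(abs(P[...,0])<20)&(P[...,2]<0)
  print(s,m.sum(),np.percentile(P[m],[0,5,95,100],axis=0).round(1).tolist())
m=ok&(abs(P[...,1])<14)&(P[...,0]>-60)&(P[...,0]<25)&(P[...,2]>-40)
W=R.from_quat(o['eef_rot']).apply(P[m])+o['position']
for a in range(600,690,15):
  q=W[(W[:,0]>a)&(W[:,0]<a+15)&(W[:,2]>8)]
  if len(q):print(a,q[:,1].min().round(1),q[:,1].max().round(1),np.percentile(q[:,2],98).round(1))
E
```

```text
[[0.0, 0.95, 0.32, 81.43], [1.0, -0.0, -0.0, 0.63], [-0.0, 0.32, -0.95, -164.29], [0.0, 0.0, 0.0, 1.0]]
[647.5 163.5  10.6] 0.9490389607618274 [-0.6 -0.7  0.4]
1 16253 [[-12.2, 35.0, -105.9], [-5.5, 38.2, -100.4], [15.9, 63.4, -44.0], [18.4, 65.0, -32.1]]
-1 16518 [[-12.1, -65.0, -104.8], [-5.5, -63.0, -99.7], [13.3, -38.5, -44.0], [18.5, -35.0, -32.8]]
600 150.8 174.7 35.8
615 150.8 174.8 33.5
630 150.8 174.8 31.1
645 150.8 174.8 28.7
660 150.9 174.8 26.3
675 150.8 174.7 24.2
```

View pics/w3.png

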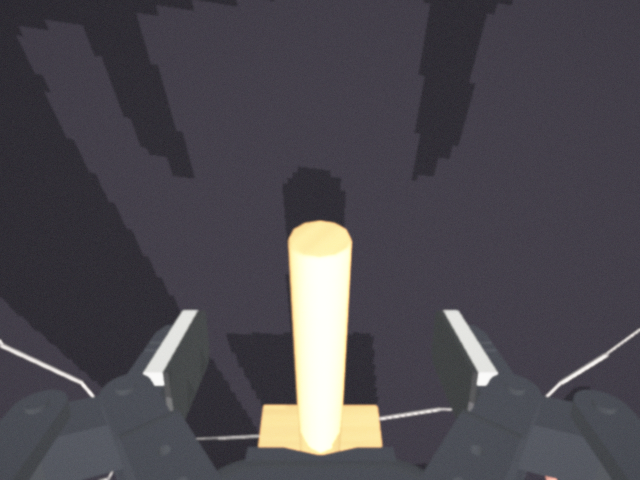

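>>> {"op": "apply_moves", "data": {
  "increments": [
    [0.0854,0,0,0.012,0,0,0],
    [0.0854,0,0,0.01,0,0,0],
    [0.0854,0,0,0,0,0,0]
  ]
}}

```text
clock: 6.85
position: [636.6, 163.6, -10.9]
eef_rot: [0.973, -0.0, -0.23, -0.002]
wrist_force: [0.3, 0.3, -0.3]
finger_gap: 1.002
```

```bash
cat >> go.py <<'E'
def wrist(name=None):
    c=vision.calibration('wrist');K=np.array(c['intrinsics']);M=np.array(c['mount'])
    o=readout.observe();im,d=vision.capture('wrist')
    if name: cv2.imwrite(name,im[:,:,::-1])
    v,u=np.mgrid[0:480,0:640]
    P=(np.stack([(u-K[0,2])/K[0,0]*d,-(v-K[1,2])/K[1,1]*d,-d,np.ones_like(d)],-1)@M.T)[...,:3]
    return o,P,R.from_quat(o['eef_rot']).apply(P.reshape(-1,3)).reshape(P.shape)+o['position'],d>0
E
python3 - <<'E'
from go import *
o,P,W,ok=wrist('pics/w4.png')
delta(np.array([645.5,163.7,7.5]),-27)
for s in (1,-1):
  m=ok&(P[...,1]*s>34)&(P[...,1]*s<50)&(abs(P[...,0])<20)&(P[...,2]<-15)
  i=np.argsort(P[m][:,2])[-5:];print('tips tool',P[m][i[0]].round(1),'world',W[m][i[0]].round(1))
m=ok&(abs(P[...,1])>60)&(abs(P[...,1])<90)&(P[...,0]>20)&(P[...,2]>-25)
print('table z',np.percentile(W[m][:,2],[5,50,95]))
E
```

```text
clock 6.9 pos [637.  163.6 -10.5] tilt -26.6 F [ 0.4  0.8 -0.3] gap 1.002
shift mm [ -0.5  -0.2 -19.9] turn [-0.2 -0.4  0. ]
tips tool [  7.3  35.9 -15. ] world [649.9 127.6  -0.9]
tips tool [  7.3 -49.9 -15. ] world [ 6.500e+02  2.134e+02 -6.000e-01]
table z [-1.3309226  -0.68343223 -0.00209714]
```

>>> {"op": "apply_moves", "data": {
  "increments": [
    [0.0854,0,0,0.008,0,0,0],
    [0.0854,0,0,0.001,0,0,0],
    [0.04,0,0,0,0,0,0],
    [0.03,0,0,0,0,0,0],
    [0.03,0,0,0,0,0,0]
  ]
}}

```text
clock: 7.4
position: [633.0, 163.3, -18.5]
eef_rot: [0.973, -0.0, -0.23, -0.001]
wrist_force: [0.1, -2.0, 9.1]
finger_gap: 0.513
```

>>> {"op": "apply_moves", "data": {
  "increments": [
    [0.01,0,0,0,0,0,0],
    [0.01,0,0,0,0,0,0],
    [0.01,0,0,0,0,0,0],
    [0.01,0,0,0,0,0,0]
  ],
  "grip_force": 30
}}

```text
clock: 7.8
position: [634.6, 163.2, -16.4]
eef_rot: [0.974, -0.0, -0.228, -0.001]
wrist_force: [0.6, 1.2, 1.8]
finger_gap: 0.27
```

```bash
python3 - <<'E'
from go import *
o,P,W,ok=wrist('pics/w5.png')
delta(np.array([645.5,163.7,7.5]),-27)
m=ok&(abs(P[...,1])>8)&(abs(P[...,1])<25)&(P[...,0]>8)&(P[...,0]<16)&(P[...,2]<-8)
for v in range(260,400,10):
  for u in (280,292,320,346,358): print(v,u,P[v,u].round(1),W[v,u].round(1)) if u in(285,320,354) or v in(280,300,320) else 0
E
```

```text
clock 7.85 pos [634.6 163.2 -16.3] tilt -26.4 F [ 0.6 -0.6  0.9] gap 0.27
shift mm [ -0.8  -0.6 -26.2] turn [-0.2 -0.6 -0. ]
260 320 [ 31.7   0.7 -42.5] [681.9 162.4   7.6]
270 320 [ 30.1   0.7 -46.6] [682.2 162.3  12. ]
280 280 [ 17.1 -13.8 -25.9] [661.4 176.9  -0.8]
280 292 [ 29.   -7.6 -51.5] [683.5 170.6  16.9]
280 320 [ 29.    0.7 -51.5] [683.5 162.3  16.9]
280 346 [ 28.3   8.5 -50. ] [682.1 154.5  15.8]
280 358 [ 26.9  12.4 -47. ] [679.6 150.6  13.7]
290 320 [ 27.5   0.7 -54.9] [683.6 162.3  20.6]
300 280 [ 10.7 -13.7 -29.2] [657.2 176.8   5. ]
300 292 [ 22.5  -7.7 -51.7] [677.7 170.7  19.9]
300 320 [ 25.1   0.7 -56.5] [682.1 162.3  23.1]
300 346 [ 23.5   8.4 -53.5] [679.4 154.6  21.1]
300 358 [ 11.2  14.3 -30.1] [658.  148.7   5.5]
310 320 [ 21.3   0.7 -55.6] [678.3 162.3  23.9]
320 280 [ 11.4 -12.3 -44.3] [664.5 175.4  18.3]
320 292 [ 13.5  -8.1 -47.9] [668.  171.2  20.6]
320 320 [ 16.7   0.7 -53.4] [673.3 162.3  24. ]
320 346 [ 14.6   8.8 -49.8] [669.8 154.2  21.7]
320 358 [ 10.9  13.2 -43.4] [663.6 149.9  17.6]
330 320 [ 12.8   0.7 -52.7] [669.5 162.3  25.1]
340 320 [  8.4   0.7 -51.3] [664.9 162.3  25.8]
350 320 [  4.1   0.7 -50.4] [660.7 162.3  26.9]
360 320 [ -1.    0.7 -48.4] [655.2 162.3  27.4]
370 320 [ -6.1   0.7 -46.8] [649.9 162.3  28.2]
380 320 [-10.8   0.7 -45.8] [645.2 162.3  29.4]
390 320 [-16.7   0.7 -43.6] [639.  162.3  30.1]
```

View pics/w5.png

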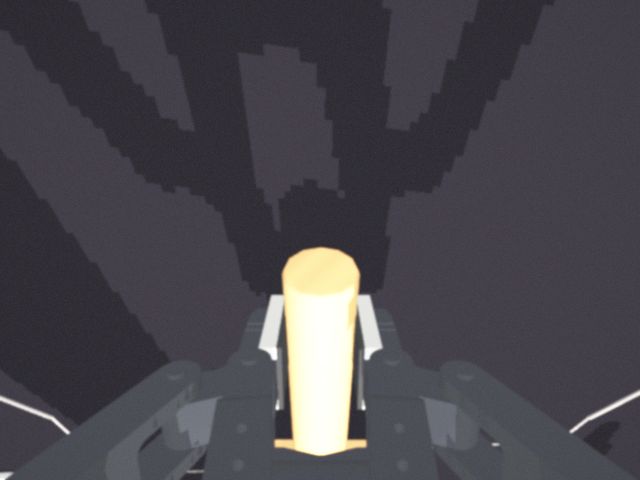

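```bash
cat >> go.py <<'E'
G=(np.array([634.6,163.3,-16.4]),-26.4)
def rot(p,c,deg):
    a=np.radians(deg);r=p-c;return c+np.array([np.cos(a)*r[0]-np.sin(a)*r[2],r[1],np.sin(a)*r[0]+np.cos(a)*r[2]])
def T(ph,tmax=99):
    p=rot(G[0],np.array([503.,G[0][1],0]),min(ph,0)+9)
    p=rot(p,np.array([488.,G[0][1],0]),max(ph,0))
    t=G[1]+9+ph
    if t>tmax:  # post pivots in the pads: keep tool tilt
        z=lambda t:np.array([np.sin(np.radians(t)),0,-np.cos(np.radians(t))])
        p=p-38*z(t)+38*z(tmax); p=p*1.0;p-=0;return p+ (38*(z(t)-z(t))) - 0, tmax
    return p,t
E
python3 - <<'E'
from go import *
from kin import fk
p=np.load('p.npy')
from scipy.optimize import least_squares
lo=[-3.01,-1.01,.06,-1.02,.09];hi=[3.01,2.22,2.58,4.17,2.62]
for tmax in (99,48,35,25):
  q=np.array(readout.observe()['joint_pos'][:5])
  for ph in range(-9,93,9):
    tcp,t=T(ph,tmax);t=np.radians(t);zt=np.array([np.sin(t),0,-np.cos(t)])
    h=lambda q:np.concatenate([fk(q,p)[0]-tcp,200*(fk(q,p)[1].apply([0,0,1])-zt)])
    r=least_squares(h,np.clip(q,np.array(lo)+.01,np.array(hi)-.01),bounds=(lo,hi));q=r.x
    if ph>30 or tmax==99:print(tmax,ph,tcp.round(0),q.round(2),'res',abs(r.fun).max().round(1))
for ph in(-4,0,5):print(ph);delta(*T(ph))
E
```

```text
99 -9 [635. 163. -16.] [0.11 0.65 1.32 0.05 1.63] res 0.0
99 0 [636. 163.   4.] [0.12 0.52 1.44 0.04 1.49] res 0.0
99 9 [633. 163.  27.] [0.13 0.38 1.56 0.02 1.35] res 0.0
99 18 [627. 163.  50.] [ 0.14  0.24  1.68 -0.    1.21] res 0.0
99 27 [617. 163.  71.] [ 0.15  0.1   1.81 -0.03  1.07] res 0.0
99 36 [605. 163.  90.] [ 0.17 -0.04  1.94 -0.07  0.92] res 0.0
99 45 [589. 163. 107.] [ 0.19 -0.18  2.07 -0.13  0.78] res 0.0
99 54 [571. 163. 122.] [ 0.22 -0.32  2.2  -0.22  0.64] res 0.0
99 63 [551. 163. 133.] [ 0.25 -0.45  2.33 -0.37  0.51] res 0.0
99 72 [529. 163. 142.] [ 0.29 -0.58  2.46 -0.65  0.4 ] res 0.0
99 81 [507. 163. 146.] [ 0.33 -0.69  2.58 -1.02  0.34] res 2.6
99 90 [484. 163. 148.] [ 0.39 -0.73  2.58 -1.02  0.42] res 31.6
48 36 [605. 163.  90.] [ 0.17 -0.04  1.94 -0.07  0.92] res 0.0
48 45 [589. 163. 107.] [ 0.19 -0.18  2.07 -0.13  0.78] res 0.0
48 54 [571. 163. 122.] [ 0.22 -0.32  2.2  -0.22  0.64] res 0.0
48 63 [551. 163. 133.] [ 0.25 -0.45  2.33 -0.37  0.51] res 0.0
48 72 [527. 163. 138.] [ 0.28 -0.55  2.4  -0.43  0.51] res 0.0
48 81 [501. 163. 138.] [ 0.3  -0.65  2.46 -0.
[... 644 characters left out ...]
0.0
25 54 [565. 163. 118.] [ 0.2  -0.23  2.09 -0.11  0.86] res 0.0
25 63 [540. 163. 126.] [ 0.21 -0.31  2.13 -0.11  0.89] res 0.0
25 72 [515. 163. 129.] [ 0.22 -0.38  2.18 -0.12  0.92] res 0.0
25 81 [489. 163. 129.] [ 0.24 -0.46  2.23 -0.12  0.94] res 0.0
25 90 [463. 163. 124.] [ 0.25 -0.53  2.29 -0.13  0.96] res 0.0
-4
clock 7.85 pos [634.6 163.2 -16.3] tilt -26.4 F [ 0.6 -0.6  0.9] gap 0.27
shift mm [ -4.3  -0.2 -10.7] turn [-0.2  5.  -0. ]
0
clock 7.85 pos [634.6 163.2 -16.3] tilt -26.4 F [ 0.6 -0.6  0.9] gap 0.27
shift mm [ -8.3  -0.2 -19. ] turn [-0.2  9.  -0. ]
5
clock 7.85 pos [634.6 163.2 -16.3] tilt -26.4 F [ 0.6 -0.6  0.9] gap 0.27
shift mm [-14.9  -0.2 -30. ] turn [-0.2 14.  -0. ]
```

The opening reads 23 mm, so the post is held. The picture shows the pads at (270..370, 300..350) either side of it. I'm tipping it up now.

>>> {"op": "apply_moves", "data": {
  "increments": [
    [0.01,-0.0025,0,-0.0065,0,3,0],
    [0.01,-0.0026,0,-0.0065,0,3,0],
    [0.01,-0.0028,0,-0.0065,0,3,0]
  ]
}}

```text
clock: 8.15
position: [635.5, 162.9, 2.4]
eef_rot: [0.989, -0.001, -0.149, -0.001]
wrist_force: [1.9, 0.1, 0.6]
finger_gap: 0.271
```

```bash
python3 - <<'E'
from go import *
vision.capture('top');print([ (np.round(r['location']),round(r['score'],2)) for n in('tall_stand','tall_top') for r in spot_point(n,'top')])
for ph in(0,8,15):print(ph);delta(*T(ph))
E
```

```text
[(array([ 518., -180.,   42.]), 0.66)]
0
clock 8.3 pos [635.5 163.1   3.4] tilt -17.2 F [2.6 0.3 0.2] gap 0.269
shift mm [-0.3 -0.2 -1. ] turn [-0.2 -0.2 -0.1]
8
clock 8.3 pos [635.5 163.1   3.4] tilt -17.2 F [2.6 0.3 0.2] gap 0.269
shift mm [ -8.3  -0.2 -19.9] turn [-0.2  7.8 -0.1]
15
clock 8.3 pos [635.5 163.1   3.4] tilt -17.2 F [2.6 0.3 0.2] gap 0.269
shift mm [-17.4  -0.3 -35.5] turn [-0.2 14.8 -0.1]
```

>>> {"op": "apply_moves", "data": {
  "increments": [
    [0.01,-0.0027,0,-0.0077,0,3,0],
    [0.01,-0.0027,0,-0.0076,0,3,0],
    [0.01,-0.0027,0,-0.0075,0,3,0],
    [0.01,-0.0027,0,-0.0074,0,3,0],
    [0.01,-0.0027,0,-0.0074,0,3,0],
    [0.01,-0.0027,0,-0.0074,0,3,0]
  ]
}}

```text
clock: 8.9
position: [628.1, 162.6, 46.5]
eef_rot: [1.0, -0.002, 0.006, -0.002]
wrist_force: [-0.2, -0.9, 2.8]
finger_gap: 0.27
```

```bash
python3 - <<'E'
from go import *
for ph in(18,36):print(ph);delta(*T(ph))
vision.capture('scene');print([ (n,np.round(r['location']),round(r['score'],2)) for n in('tall_stand','tall_top') for r in spot_point(n,'scene')])
E
```

```text
18
clock 8.9 pos [628.1 162.6  46.5] tilt 0.7 F [-0.2 -0.9  2.8] gap 0.27
shift mm [-1.1 -0.7 -3.3] turn [-0.2 -0.1 -0.2]
36
clock 8.9 pos [628.1 162.6  46.5] tilt 0.7 F [-0.2 -0.9  2.8] gap 0.27
shift mm [-22.7  -0.7 -44.1] turn [-0.2 17.9 -0.3]
[('tall_top', array([660., 161.,  92.]), 0.87)]
```

>>> {"op": "apply_moves", "data": {
  "increments": [
    [0.01,-0.0035,-0.0003,-0.0095,0,3,0],
    [0.01,-0.0032,-0.0003,-0.0085,0,3,0],
    [0.01,-0.003,0,-0.0076,0,3,0],
    [0.01,-0.003,0,-0.0076,0,3,0],
    [0.01,-0.003,0,-0.0076,0,3,0],
    [0.01,-0.003,0,-0.0076,0,3,0]
  ]
}}

```text
clock: 9.65
position: [606.1, 162.3, 88.3]
eef_rot: [0.987, -0.004, 0.161, -0.001]
wrist_force: [0.5, 0.4, 1.6]
finger_gap: 0.268
```

```bash
python3 - <<'E'
from go import *
for ph in(36,54):print(ph);delta(*T(ph))
vision.capture('scene');print([ (n,np.round(r['location']),round(r['score'],2)) for n in('tall_stand','tall_top') for r in spot_point(n,'scene')])
E
```

```text
36
clock 9.65 pos [606.1 162.3  88.3] tilt 18.5 F [0.5 0.4 1.6] gap 0.268
shift mm [-0.6 -1.  -2.3] turn [-0.   0.1 -0.4]
54
clock 9.65 pos [606.1 162.3  88.3] tilt 18.5 F [0.5 0.4 1.6] gap 0.268
shift mm [-22.4  -0.9 -43. ] turn [ 0.  18.1 -0.4]
[('tall_top', array([617., 161., 139.]), 0.89)]
```

>>> {"op": "apply_moves", "data": {
  "increments": [
    [0.01,-0.0034,-0.0003,-0.009,0,3,-0.2],
    [0.01,-0.0032,-0.0003,-0.008,0,3,0],
    [0.01,-0.003,0,-0.0076,0,3,0],
    [0.01,-0.003,0,-0.0076,0,3,0],
    [0.01,-0.003,0,-0.0076,0,3,0],
    [0.01,-0.003,0,-0.0076,0,3,0]
  ]
}}

```text
clock: 10.4
position: [572.9, 162.1, 121.0]
eef_rot: [0.95, -0.004, 0.311, 0.0]
wrist_force: [0.4, 0.7, 1.7]
finger_gap: 0.268
```

```bash
python3 - <<'E'
from go import *
for ph in(54,66):print(ph);delta(*T(ph))
vision.capture('scene');print([ (n,np.round(r['location']),round(r['score'],2)) for n in('tall_stand','tall_top') for r in spot_point(n,'scene')])
E
```

```text
54
clock 10.4 pos [572.9 162.1 121. ] tilt 36.2 F [0.4 0.7 1.7] gap 0.268
shift mm [-0.8 -1.2 -1.8] turn [ 0.2  0.4 -0.4]
66
clock 10.4 pos [572.9 162.1 121. ] tilt 36.2 F [0.4 0.7 1.7] gap 0.268
shift mm [-14.1  -1.  -29.7] turn [ 0.2 12.4 -0.4]
[('tall_stand', array([461., 165.,  25.]), 0.87), ('tall_top', array([567., 164., 176.]), 0.6)]
```

>>> {"op": "apply_moves", "data": {
  "increments": [
    [0.01,-0.0034,-0.0004,-0.009,0,3,-0.2],
    [0.01,-0.0032,-0.0004,-0.008,0,3,0],
    [0.01,-0.003,0,-0.0076,0,3,0],
    [0.01,-0.003,0,-0.0076,0,3,0],
    [0.01,0,0,0,0,0,0]
  ],
  "grip_force": 20
}}

```text
clock: 11.05
position: [545.2, 162.0, 136.4]
eef_rot: [0.914, -0.004, 0.407, 0.003]
wrist_force: [0.5, 0.1, 0.4]
finger_gap: 0.266
```

```bash
python3 - <<'E'
from go import *
for ph in(66,72,78,84,89):print(ph,T(ph,48)[0]);delta(*T(ph,48))
vision.capture('scene');print([ (n,np.round(r['location']),round(r['score'],2)) for n in('tall_stand','tall_top') for r in spot_point(n,'scene')])
E
```

```text
66 [543.73810225 163.3        136.27727611]
clock 11.05 pos [545.2 162.  136.4] tilt 48.0 F [0.5 0.1 0.4] gap 0.266
shift mm [-1.1 -1.3 -1. ] turn [ 0.5 -0.  -0.3]
72 [526.68476643 163.3        138.26582965]
clock 11.05 pos [545.2 162.  136.4] tilt 48.0 F [0.5 0.1 0.4] gap 0.266
shift mm [-11.   -1.2 -15. ] turn [ 0.5 -0.  -0.3]
78 [509.51699012 163.3        138.4609307 ]
clock 11.05 pos [545.2 162.  136.4] tilt 48.0 F [0.5 0.1 0.4] gap 0.266
shift mm [-22.4  -1.  -27.9] turn [ 0.5 -0.  -0.3]
84 [492.42286707 163.3        136.86044169]
clock 11.05 pos [545.2 162.  136.4] tilt 48.0 F [0.5 0.1 0.4] gap 0.266
shift mm [-35.   -0.9 -39.5] turn [ 0.5 -0.  -0.3]
89 [478.36921726 163.3        134.16713249]
clock 11.05 pos [545.2 162.  136.4] tilt 48.0 F [0.5 0.1 0.4] gap 0.266
shift mm [-46.4  -0.7 -48.2] turn [ 0.5 -0.  -0.3]
[('tall_stand', array([455., 162.,  17.]), 0.85), ('tall_top', array([529., 161., 189.]), 0.7)]
```

>>> {"op": "apply_moves", "data": {
  "increments": [
    [0.01,-0.0038,-0.0003,-0.0052,0,0,0],
    [0.01,-0.0038,-0.0003,-0.0052,0,0,0],
    [0.01,-0.0037,0,-0.0048,0,0,0],
    [0.01,-0.0037,0,-0.0045,0,0,0],
    [0.01,-0.0037,0,-0.0043,0,0,0],
    [0.01,-0.0037,0,-0.0042,0,0,0]
  ]
}}

```text
clock: 11.8
position: [507.7, 161.6, 137.4]
eef_rot: [0.915, -0.005, 0.403, 0.004]
wrist_force: [1.2, -0.2, -0.5]
finger_gap: 0.27
```

```bash
python3 - <<'E'
from go import *
for ph in(78,84,88,90):print(ph,T(ph,48)[0]);delta(*T(ph,48))
im,d=vision.capture('scene');print([ (n,np.round(r['location']),round(r['score'],2)) for n in('tall_stand','tall_top') for r in spot_point(n,'scene')])
cv2.imwrite('pics/s6.png',im[:,:,::-1])
E
```

```text
78 [509.51699012 163.3        138.4609307 ]
clock 11.8 pos [507.7 161.6 137.4] tilt 47.6 F [ 1.2 -0.2 -0.5] gap 0.27
shift mm [ 2.  -1.7  0.7] turn [ 0.7  0.4 -0.3]
84 [492.42286707 163.3        136.86044169]
clock 11.8 pos [507.7 161.6 137.4] tilt 47.6 F [ 1.2 -0.2 -0.5] gap 0.27
shift mm [-10.7  -1.5 -10.9] turn [ 0.7  0.4 -0.3]
88 [481.16028611 163.3        134.80375316]
clock 11.8 pos [507.7 161.6 137.4] tilt 47.6 F [ 1.2 -0.2 -0.5] gap 0.27
shift mm [-19.8  -1.3 -17.8] turn [ 0.7  0.4 -0.3]
90 [475.58968407 163.3        133.48189791]
clock 11.8 pos [507.7 161.6 137.4] tilt 47.6 F [ 1.2 -0.2 -0.5] gap 0.27
shift mm [-24.6  -1.3 -21. ] turn [ 0.7  0.4 -0.3]
[('tall_stand', array([442., 164.,  12.]), 0.85), ('tall_top', array([487., 161., 194.]), 0.61)]
```

View pics/s6.png

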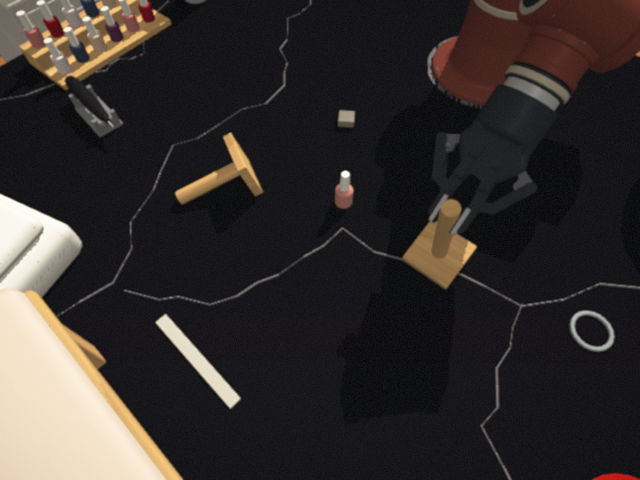

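The stand is upright to about 14° off, with its foot at px (440,255) and its post end at (450,207). The post is turning in the pads as planned, and the bottle and short stand haven't moved.

>>> {"op": "apply_moves", "data": {
  "increments": [
    [0.01,-0.0035,0,-0.0035,0,0,0],
    [0.01,-0.0035,0,-0.0035,0,0,0],
    [0.01,-0.0033,0,-0.0032,0,0,0],
    [0.01,-0.0033,0,-0.0029,0,0,0],
    [0.01,-0.003,0,-0.0027,0,0,0],
    [0.01,0,0,0,0,0,0]
  ]
}}

```text
clock: 12.55
position: [483.3, 161.9, 135.9]
eef_rot: [0.915, -0.005, 0.404, 0.004]
wrist_force: [0.6, -0.0, -0.7]
finger_gap: 0.269
```

```bash
python3 - <<'E'
from go import *
for ph in(86,88,90):print(ph,T(ph,48)[0]);delta(*T(ph,48))
im,d=vision.capture('scene');print([ (n,np.round(r['location']),round(r['score'],2)) for n in('tall_stand','tall_top') for r in spot_point(n,'scene')])
E
```

```text
86 [486.77362677 163.3        135.93039197]
clock 12.55 pos [483.3 161.9 135.9] tilt 47.6 F [ 0.6 -0.  -0.7] gap 0.269
shift mm [ 2.3 -1.4  2.5] turn [ 0.7  0.4 -0.3]
88 [481.16028611 163.3        134.80375316]
clock 12.55 pos [483.3 161.9 135.9] tilt 47.6 F [ 0.6 -0.  -0.7] gap 0.269
shift mm [-2.3 -1.4 -0.9] turn [ 0.7  0.4 -0.3]
90 [475.58968407 163.3        133.48189791]
clock 12.55 pos [483.3 161.9 135.9] tilt 47.6 F [ 0.6 -0.  -0.7] gap 0.269
shift mm [-7.  -1.3 -4.1] turn [ 0.7  0.4 -0.3]
[('tall_stand', array([434., 165.,   6.]), 0.62), ('tall_top', array([462., 160., 194.]), 0.88)]
```

>>> {"op": "apply_moves", "data": {
  "increments": [
    [0.01,-0.0032,0,-0.0022,0,0,0],
    [0.01,-0.0032,0,-0.0022,0,0,0],
    [0.01,-0.003,0,-0.002,0,0,0],
    [0.01,-0.003,0,-0.002,0,0,0],
    [0.01,0,0,0,0,0,0]
  ]
}}

```text
clock: 13.2
position: [468.9, 162.3, 133.5]
eef_rot: [0.914, -0.006, 0.405, 0.004]
wrist_force: [1.1, 0.8, 0.2]
finger_gap: 0.271
```

```bash
python3 - <<'E'
from go import *
delta(*T(90,48))
im,d=vision.capture('scene');print([ (n,np.round(r['location']),round(r['score'],2)) for n in('tall_stand','tall_top','polish') for r in spot_point(n,'scene')])
E
```

```text
clock 13.2 pos [468.9 162.3 133.5] tilt 47.7 F [1.1 0.8 0.2] gap 0.271
shift mm [ 4.5 -1.1  5. ] turn [ 0.7  0.3 -0.4]
[('tall_stand', array([434., 162.,   5.]), 0.94), ('tall_top', array([444., 160., 191.]), 0.9), ('tall_top', array([448., -19.,  -1.]), 0.58), ('polish', array([449., -18.,   2.]), 0.89)]
```

>>> {"op": "apply_moves", "data": {
  "increments": [
    [0.035,0,0,0,0,0,0],
    [0.06,0,0,0,0,0,0],
    [0.0854,0,0,0,0,0,0],
    [0.0854,0,0,0,0,0,0],
    [0.0854,0,0,0,0,0,0],
    [0.0854,0,0,0,0,0,0]
  ]
}}

```text
clock: 14.0
position: [467.7, 161.4, 130.5]
eef_rot: [0.916, -0.006, 0.401, 0.005]
wrist_force: [0.5, 0.3, 0.3]
finger_gap: 0.995
```

>>> {"op": "apply_moves", "data": {
  "increments": [
    [0.0854,0,0,-0.015,0,0,0],
    [0.0854,0,0,-0.02,0,0,0],
    [0.0854,0,0,-0.025,0,0,0],
    [0.0854,0,0,-0.025,0,0,0],
    [0.0854,0,0,-0.025,0,0,0],
    [0.0854,0,0,0,0,0,0]
  ]
}}

```text
clock: 14.6
position: [402.2, 179.8, 200.4]
eef_rot: [0.919, -0.009, 0.393, 0.014]
wrist_force: [-0.2, 0.5, -0.1]
finger_gap: 1.002
```

```bash
python3 - <<'E'
from go import *
delta(*T(90,48))
im,d=vision.capture('scene');print([ (n,np.round(r['location']),round(r['score'],2)) for n in('tall_stand','tall_top','polish','short_stand') for r in spot_point(n,'scene')])
cv2.imwrite('pics/s7.png',im[:,:,::-1])
im,d=vision.capture('top');print([ (n,np.round(r['location']),round(r['score'],2)) for n in('tall_stand','tall_top','polish','short_stand') for r in spot_point(n,'top')])
E
```

```text
clock 14.6 pos [402.2 179.8 200.4] tilt 46.3 F [-0.2  0.5 -0.1] gap 1.002
shift mm [ 2.4 13.3 99.7] turn [ 1.8  1.7 -0.3]
[('tall_stand', array([434., 162.,  -2.]), 0.73), ('tall_top', array([432., 161., 189.]), 0.75), ('tall_top', array([450., -19.,   1.]), 0.65), ('polish', array([ 516., -176.,   39.]), 0.6), ('polish', array([450., -17.,   1.]), 0.56), ('polish', array([432., 159., 190.]), 0.23), ('short_stand', array([ 518., -177.,   43.]), 0.74)]
[('tall_stand', array([433., 164.,   2.]), 0.63), ('tall_stand', array([452., -19.,  -2.]), 0.18), ('tall_top', array([431., 161., 191.]), 0.96), ('polish', array([451., -18.,   0.]), 0.72), ('short_stand', array([ 518., -178.,   42.]), 0.96)]
```

View pics/s7.png

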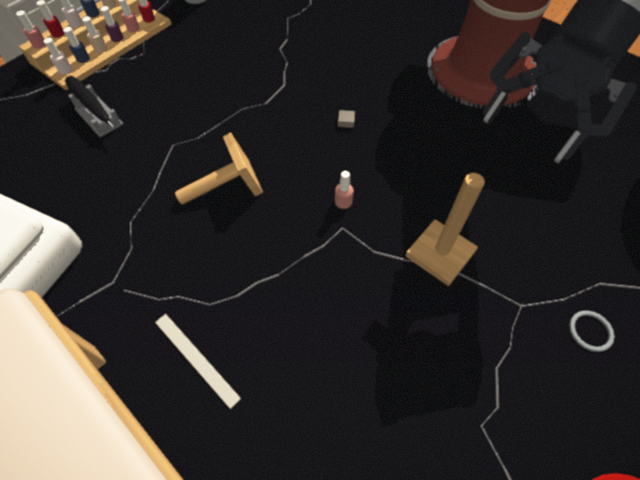

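The tall stand is upright, with its foot at px (442,250) and top at (474,181). The gripper is clear of it, and the bottle (344,190) and short stand (220,175) are where they started.

>>> {"op": "apply_moves", "data": {
  "increments": [
    [0.0854,0,0,0,0,0,0],
    [0.0854,0,0,0,0,0,0],
    [0.0854,0,0,0,0,0,0]
  ]
}}

```text
clock: 15.4
position: [402.0, 177.3, 196.4]
eef_rot: [0.92, -0.011, 0.391, 0.016]
wrist_force: [0.1, -0.3, 0.3]
finger_gap: 0.999
```

```bash
python3 - <<'E'
from h import *
o=readout.observe();print(np.round(o['dq'],3),np.round(o['wrist_force'],1));print(arm.finish_job())
E
```

```text
[-0.002 -0.002  0.001 -0.     0.001  0.   ] [ 0.1 -0.3  0.3]
the job is handed in; nothing more can be done
None
```

The taller stand is back up on its foot and standing by itself. I handed the job in at about 15.4 s. I gripped the post about 30 mm from the top, tipped the stand up over the edge of its foot, and let the post turn in the pads for the last 20° or so. Then I released it and backed away.

**Last checks, from the scene and top cameras:**
- **Tall stand:** the foot centre is at about (434, 163, 0) and the top at (432, 161, 190), so it is within about 1° of vertical. The highest foot height measured during the lift was 25 mm.
- **Bottle and short stand:** the measured positions are within about 3 mm of where they started, which is within the measuring error. The picture shows the bottle standing.
- **Robot:** the arm was at rest and clear of the stand, with the wrist force near zero.

**What disagreed or went wrong:**
- **First grasp missed:** the fingers closed above the post. The finger tips showed about 20–30 mm behind the reported TCP, so I reopened, went about 30 mm deeper and closed again on the 24 mm post.
- **Touched the table:** the finger tips seem to have brushed the table during that second close, with a reading of about 9 N.
- **Foot slid:** the foot slid about 15 mm towards the robot in the last part of the tip-up.

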